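Clip the loose lap wheels onto their spindles

ROBOT

A 6-joint arm with a two-finger parallel gripper is mounted at the origin on the work surface. World frame = base frame: x ahead of the robot, y to its left, z up, the work surface at z = 0. Lengths are in mm, angles in rad, forces in N, time in s.
With the tool pointing down it reaches from about 350 to 975 mm from the base axis. Payload 7.1 kg.
Tool frame: the origin (TCP) lies at the very end of the fingers, on their centre line; the grasp point (between the pads) lies 19 mm behind it (ctrl.grip_point_offset is the distance from the TCP to the grasp point, in mm); z points along the fingers, y is the direction in which the jaws open and shut (so a half turn about z gives the same grasp; the last joint's range is limited). The gripper opens to 88 mm and grips with 3 to 60 N. Pads are 20 mm wide; open, the fingers measure 115 mm over their backs; the gripper's body (75 mm by 178 mm) begins 61 mm behind the grasp point.
Start: joints at [1.32, 0.423, 1.63, -0, 1.089, -0.019], TCP at [143.55, 608.275, 188.275] pointing down, gripper open.
Joint ranges: [-3, 3], [-0.9, 2.11], [0.09, 2.58], [-1.31, 4.45], [0.11, 2.69], [-2.54, 2.54]. Speed limits (rad/s): [2.39, 2.39, 3.01, 3.14, 3.14, 3.14].

INTERFACE

Orientations are given as a rotation vector (axis times angle).
In Python, from workcell import ctrl gives the robot as it stands.
- The arm moves only by the tool move_arm, never from a script. Its argument "increments" is one flat list of numbers, 5 for each row, row after row: the closure in counts, from 0 (fully open) to 255 (shut), then the shift along the tool's x, y, z in mm, then the turn about the tool's z in degrees. In form: [grip, dx, dy, dz, yaw, grip, dx, dy, dz, yaw, ...]. A call has 1 to 12 rows; each row is the pose to reach, as a shift and turn from the pose measured when the call began, along the tool's axes at that moment; what a row does not reach only later rows make up. A row lasts 1/8 s, in which the tool goes at most 62.5 mm and 10.7 degrees, less where a joint would pass 70% of its speed; a pose out of reach is approached as far as the arm can. A call with a gripper value outside its range is refused whole. The fingers move at their own pace and stop on an object; the grip force is fixed at half the most. Time passes only in rows, so rows that repeat a pose let the fingers close. It gives the time, the measured TCP pose, the force and the opening at its end, in the units of the state.
- ctrl.get_obs(): the state, without advancing time (a new reading comes with each control period).
- ctrl.get_image(name): name is "scene" or "top" or "wrist"; returns a dict with "frame" (384x512x3 uint8, red, green, blue), "vertical_fov" (degrees; the focal length in pixels is half the picture's height over the tangent of half this angle, whatever the lens; pixels are square), "cx", "cy" (the principal point, pixels), "pose" (4x4, takes a point from camera to world coordinates); the wrist camera has in their place "mount" (4x4, takes a point from camera to tool coordinates, whose origin is the TCP and whose axes are the flange's). Camera axes: x right, y down, z forward; pixel columns grow to the right and rows downward; lengths in mm; the calibration is good to about 2 mm. A picture is of the moment at which its call begins: read the wrist's pose just before it. There is no depth.
- ctrl.close_job(): hands the job in, once; it reports no verdict.
The state is a dict: "t": time; "qpos": joint angles; "qvel": joint speeds; "joint_torque": joint torques, N m; "ee_pos": TCP position; "orientation": TCP orientation; "ft_force": force on the tool from outside, world axes, zero at the start; "moment": the same for the moment, N m; "width": finger opening in mm.
Only numpy, scipy, OpenCV 4.12 (cv2) and the standard library are available. Lean on these libraries where they do the work, as an engineer would, in place of code of your own. Each camera call takes 0.05 s, during which the arm holds its last target.

TASK

On the bench lap, two of the three spindles carry a loose lap wheel and the third wears a dust cap. For each of the two wheels, take the one retaining clip that fits that spindle's groove, push it sideways into the groove above the wheel until it snaps fully home, and let go of it. Leave the dust cap, the capped spindle's clip and everything else on the bench where they are.

Things in the scene. Friction and masses are not known exactly. Their poses are not given: they have to be found in the camera images.
- lap: The bench lap: a grey painted steel deck, 180 x 430 mm and 30 mm high, fixed to the bench; its three spindles stand in a row along its y axis, 130 mm apart, in any order. Origin: centre of its underside, on the bench top. A 12 mm high steel strip runs along its far (+x) edge.
- spindle_s: The small steel spindle, upright, fixed on the deck. Origin on its axis at deck height. From the origin up: a 26 mm thick shaft to 25 mm, the groove (a neck 8 mm in diameter) from 25 to 35 mm, a round head 14 mm in diameter from 35 to 45 mm. Its +x axis points to its work rest. Hidden while the dust cap covers it.
- spindle_s_rest (a point): Foot of this spindle's work rest, at deck height: a fixed dark steel post 10 mm thick and 60 mm high with a crossbar at the top (10 mm along x, 26 mm along y), 62 mm from the spindle's axis along the spindle's +x, a direction that differs at every start. It blocks fingers coming in from that side.
- spindle_m: The middle steel spindle, upright, fixed on the deck. Origin on its axis at deck height. From the origin up: a 26 mm thick shaft to 25 mm, the groove (a neck 14 mm in diameter) from 25 to 35 mm, a round head 20 mm in diameter from 35 to 45 mm. Its +x axis points to its work rest. Hidden while the dust cap covers it.
- spindle_m_rest (a point): Foot of this spindle's work rest, at deck height: a fixed dark steel post 10 mm thick and 60 mm high with a crossbar at the top (10 mm along x, 26 mm along y), 62 mm from the spindle's axis along the spindle's +x, a direction that differs at every start. It blocks fingers coming in from that side.
- spindle_l: The large steel spindle, upright, fixed on the deck. Origin on its axis at deck height. From the origin up: a 26 mm thick shaft to 25 mm, the groove (a neck 20 mm in diameter) from 25 to 35 mm, a round head 26 mm in diameter from 35 to 45 mm. Its +x axis points to its work rest. Hidden while the dust cap covers it.
- spindle_l_rest (a point): Foot of this spindle's work rest, at deck height: a fixed dark steel post 10 mm thick and 60 mm high with a crossbar at the top (10 mm along x, 26 mm along y), 62 mm from the spindle's axis along the spindle's +x, a direction that differs at every start. It blocks fingers coming in from that side.
- wheel_a: A lap wheel: plain aluminium disc 100 mm in diameter, 24.5 mm thick, with a 28 mm bore, sitting loose and flat on the deck round a spindle; its top lies 0.5 mm below the spindle's groove. Origin: centre of its underside. The two wheels are alike.
- wheel_b: A lap wheel: plain aluminium disc 100 mm in diameter, 24.5 mm thick, with a 28 mm bore, sitting loose and flat on the deck round a spindle; its top lies 0.5 mm below the spindle's groove. Origin: centre of its underside. The two wheels are alike.
- dust_cap: Black plastic dust cap, an upturned cup 42 mm in diameter and 55 mm high, standing loose over the one spindle that carries no wheel. Origin: centre of its open underside, on the deck.
- clip_s: The small retaining clip for the small spindle, plain steel: a flat 6 mm thick fork with two sprung jaws and an upright grip tab, lying flat on the bench. Origin: on the underside, at the centre of the eye, where the spindle's axis lies when home. Mouth to +x, tab to -x. A solid bridge 19 mm wide behind the eye meets the neck when home. Tail ends 41 mm behind the origin. About 75 g.
- clip_s_mouth (a point): Tip of the mouth, 15 mm ahead of the clip's origin along +x, half-way up its thickness. The eye takes a 8 mm neck; the gap between the nibs of the jaws is 4.4 mm and flares to about 16 mm at the lips. Each jaw springs aside up to 4.5 mm; pushing the clip onto its neck takes about 5 to 10 N until it snaps over.
- clip_s_tab (a point): Centre of the small clip's upright grip tab, 30 mm behind the clip's origin along its -x and 27 mm above its underside; axes as the clip's. The tab is 22 mm long (x), 10 mm thick (y) and stands from 6 to 40 mm above the underside, on a 14 mm wide tail.
- clip_m: The middle retaining clip for the middle spindle, plain steel: a flat 6 mm thick fork with two sprung jaws and an upright grip tab, lying flat on the bench. Origin: on the underside, at the centre of the eye, where the spindle's axis lies when home. Mouth to +x, tab to -x. A solid bridge 25 mm wide behind the eye meets the neck when home. Tail ends 44 mm behind the origin. About 75 g.
- clip_m_mouth (a point): Tip of the mouth, 16 mm ahead of the clip's origin along +x, half-way up its thickness. The eye takes a 14 mm neck; the gap between the nibs of the jaws is 10.4 mm and flares to about 22 mm at the lips. Each jaw springs aside up to 4.5 mm; pushing the clip onto its neck takes about 5 to 10 N until it snaps over.
- clip_m_tab (a point): Centre of the middle clip's upright grip tab, 33 mm behind the clip's origin along its -x and 27 mm above its underside; axes as the clip's. The tab is 22 mm long (x), 10 mm thick (y) and stands from 6 to 40 mm above the underside, on a 14 mm wide tail.
- clip_l: The large retaining clip for the large spindle, plain steel: a flat 6 mm thick fork with two sprung jaws and an upright grip tab, lying flat on the bench. Origin: on the underside, at the centre of the eye, where the spindle's axis lies when home. Mouth to +x, tab to -x. A solid bridge 31 mm wide behind the eye meets the neck when home. Tail ends 47 mm behind the origin. About 75 g.
- clip_l_mouth (a point): Tip of the mouth, 17 mm ahead of the clip's origin along +x, half-way up its thickness. The eye takes a 20 mm neck; the gap between the nibs of the jaws is 16.4 mm and flares to about 28 mm at the lips. Each jaw springs aside up to 4.5 mm; pushing the clip onto its neck takes about 5 to 10 N until it snaps over.
- clip_l_tab (a point): Centre of the large clip's upright grip tab, 36 mm behind the clip's origin along its -x and 27 mm above its underside; axes as the clip's. The tab is 22 mm long (x), 10 mm thick (y) and stands from 6 to 40 mm above the underside, on a 14 mm wide tail.
- ring_blank: Brass ring blank, 24 mm in diameter, 10 mm high, on the bench among the clips. Bystander; origin at the centre of its underside.
- felt_bob: Grey felt polishing bob, a cone 22 mm across and 22 mm high, on the bench among the clips. Bystander; origin at the centre of its underside.
- tweezers: Dark steel tweezers, 130 mm long along x, 6 mm high, lying on the bench. Bystander; origin at the centre of its underside.
- ring_mandrel: Steel ring mandrel, a tapered rod 260 mm long along x and up to 24 mm thick, lying on the bench. Bystander; origin at the centre of its underside.
- clay_dish: Terracotta dish, 90 mm across, 22 mm high. Bystander; origin at the centre of its underside.
Not all that is in view belongs to the job. What is shaped like the wheel_b but yellow is not meant.

How it is judged:
By the outcome, as a careful person would: the job done as asked, in the order asked, and still so for the second after the job is handed in, with the robot touching nothing.
It also fails if it takes over 58 s, if anything falls off the work surface, if the arm or the gripper's body presses on something with over 40 N, if the wrist force passes 120 N, or if a joint passes its speed limit or range.

## Working session

There is one attempt and no reset: what is moved stays moved. The work goes in short steps, Python scripts to look and compute and a tool call to move; the robot and the scene stay as the last step left them, time stands still between calls to the robot, and variables do not carry over. Pictures are saved under pics/ and viewed, and the job is handed in when it is done.

Besides the shell and the picture viewer there is one more tool, called as name(argument=value, ...), one argument or row to a line, values as JSON. move_arm: Moves the arm, as the interface text tells. Its arguments: {"type":"object","properties":{"increments":{"type":"array","items":{"type":"number"}}},"required":["increments"]}

```bash
mkdir -p pics; ls
cat > h.py <<'E'
import numpy as np, cv2, pickle
from workcell import ctrl
def grab(n,tag):
    o=ctrl.get_obs(); d=ctrl.get_image(n)
    cv2.imwrite(f'pics/{tag}.png',d['frame'][:,:,::-1]); d['obs']=o
    pickle.dump(d,open(f'pics/{tag}.pkl','wb')); return d
def load(tag): return pickle.load(open(f'pics/{tag}.pkl','rb'))
def campose(d):
    if 'pose' in d: return np.array(d['pose'])
    T=np.eye(4); T[:3,:3]=cv2.Rodrigues(np.array(d['obs']['orientation'],float))[0]; T[:3,3]=d['obs']['ee_pos']
    return T@np.array(d['mount'])
def ray(d,u,v):
    f=d['frame'].shape[0]/2/np.tan(np.radians(d['vertical_fov'])/2)
    T=campose(d); r=T[:3,:3]@np.array([(u-d['cx'])/f,(v-d['cy'])/f,1]); return T[:3,3],r
def onz(d,u,v,z):
    c,r=ray(d,u,v); return c+r*(z-c[2])/r[2]
def proj(d,p):
    f=d['frame'].shape[0]/2/np.tan(np.radians(d['vertical_fov'])/2)
    T=campose(d); q=T[:3,:3].T@(np.array(p)-T[:3,3]); return q[0]/q[2]*f+d['cx'],q[1]/q[2]*f+d['cy']
def up(tag,x0,y0,x1,y1,s,out):
    im=cv2.imread(f'pics/{tag}.png')[y0:y1,x0:x1]; cv2.imwrite(f'pics/{out}.png',cv2.resize(im,None,fx=s,fy=s,interpolation=cv2.INTER_CUBIC))
E
python3 - <<'E'
from h import *
for n in ['scene','top','wrist']:
    d=grab(n,n+'0'); print(n,{k:(np.round(v,3).tolist() if not np.isscalar(v) else v) for k,v in d.items() if k not in('frame','obs')})
print(d['obs'])
E
```

```text
pics
scene {'vertical_fov': 55.9356727410374, 'cx': 258.4486535216182, 'cy': 186.68478701853775, 'pose': [[-0.744, 0.492, -0.452, 987.025], [0.668, 0.543, -0.509, 531.655], [-0.006, -0.681, -0.732, 808.98], [0.0, 0.0, 0.0, 1.0]]}
top {'vertical_fov': 45.61053622240174, 'cx': 254.5032703606927, 'cy': 190.56126802213325, 'pose': [[-0.028, -0.996, 0.089, 409.753], [-0.999, 0.026, -0.025, 4.98], [0.023, -0.089, -0.996, 1350.723], [0.0, 0.0, 0.0, 1.0]]}
wrist {'vertical_fov': 60.92996732321494, 'cx': 252.04860729380783, 'cy': 190.9444807596199, 'mount': [[0.001, -0.958, -0.288, 80.729], [1.0, 0.001, 0.001, -0.18], [-0.0, -0.288, 0.958, -195.849], [0.0, 0.0, 0.0, 1.0]]}
{'t': 0.1, 'qpos': array([ 1.32000991e+00,  4.23763535e-01,  1.63059147e+00, -1.93213146e-05,
        1.08859253e+00, -1.90058903e-02]), 'qvel': array([-0.00052318, -0.00117803, -0.00144765,  0.00151366,  0.00014686,
       -0.00050077]), 'joint_torque': array([ 1.51747727e-04, -5.45615852e+01, -2.74325019e+01,  6.44244184e-02,
        1.89332123e-02, -2.46393404e-05]), 'ee_pos': array([143.42011415, 607.76972501, 187.58869562]), 'orientation': array([-3.63232398e-01, -3.12035637e+00,  2.11241329e-03]), 'ft_force': array([-0.4104859 , -0.19797914,  0.50858141]), 'moment': array([0.01013022, 0.00679087, 0.00120397]), 'width': 87.4024974208739}
```

Run:
```python
from h import *
up('top0',0,0,512,384,1.5,'top0u'); up('scene0',0,0,512,384,1.5,'scene0u')
```

```text
(no output)
```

View pics/top0u.png

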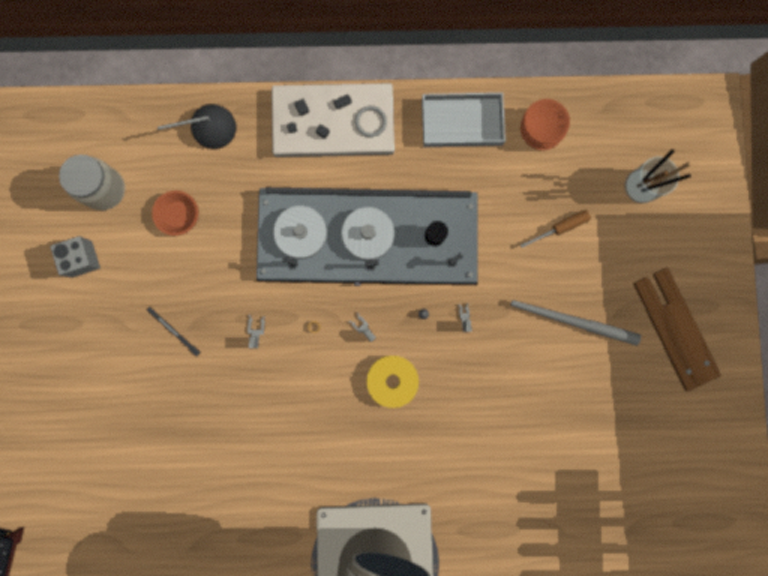

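View pics/scene0u.png

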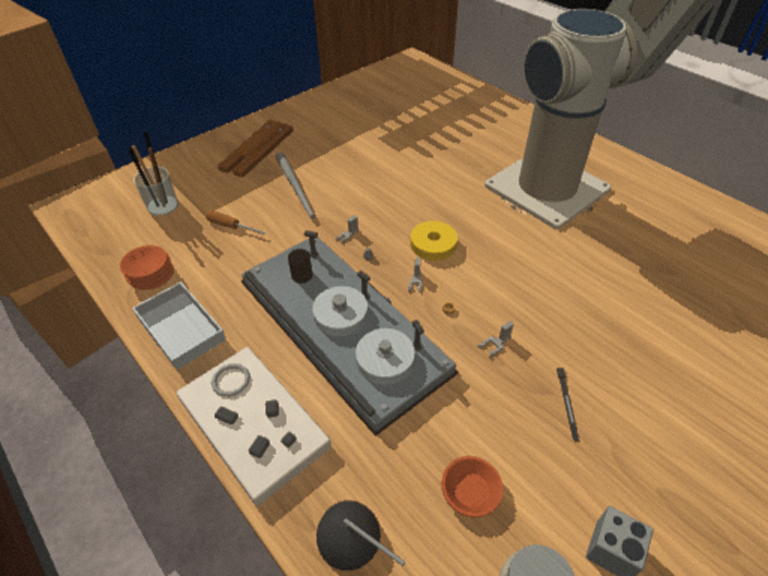

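View pics/wrist0.png

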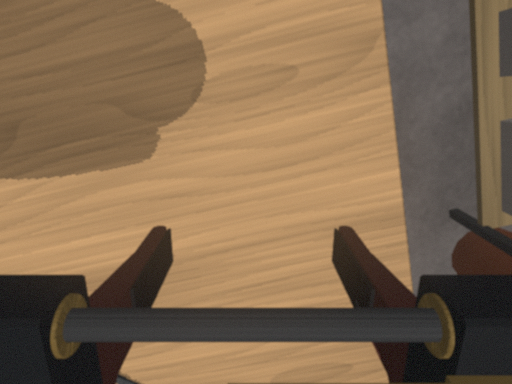

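The top view (at 1.5x) shows the two wheels at (300,231) and (368,233) and the cap at (436,233). The rests are at about (292,264), (371,265) and (455,260). The clips are at (255,332), (362,327) and (464,318), and the yellow decoy ring is at (393,382). I'll crop in on these for sizes.

Run:
```python
from h import *
d=load('top0')
def t(n,u,v,z): print(n,np.round(onz(d,u/1.5,v/1.5,z),0))
t('wheelL',300,231,54);t('wheelM',368,233,54);t('cap',436,233,85);t('headL',300,230,75);t('headM',369,232,75)
for n,u,v in [('c1',255,332),('c2',362,327),('c3',464,318),('ring',311,327),('bob',423,314)]: t(n,u,v,5)
for n,u,v in [('r1',292,264),('r2',371,265),('r3',455,260)]: t(n,u,v,90)
up('top0',160,115,330,245,4.7,'tcrop'); up('scene0',150,130,360,290,3.8,'scrop')
```

```text
wheelL [634. 126.  54.]
wheelM [627.  -4.  54.]
cap [ 619. -131.   85.]
headL [633. 124.  75.]
headM [626.  -6.  75.]
c1 [446. 221.   5.]
c2 [450.  12.   5.]
c3 [ 462. -189.    5.]
ring [452. 112.   5.]
bob [ 472. -108.    5.]
r1 [567. 138.  90.]
r2 [561.  -8.  90.]
r3 [ 567. -164.   90.]
```

View pics/tcrop.png

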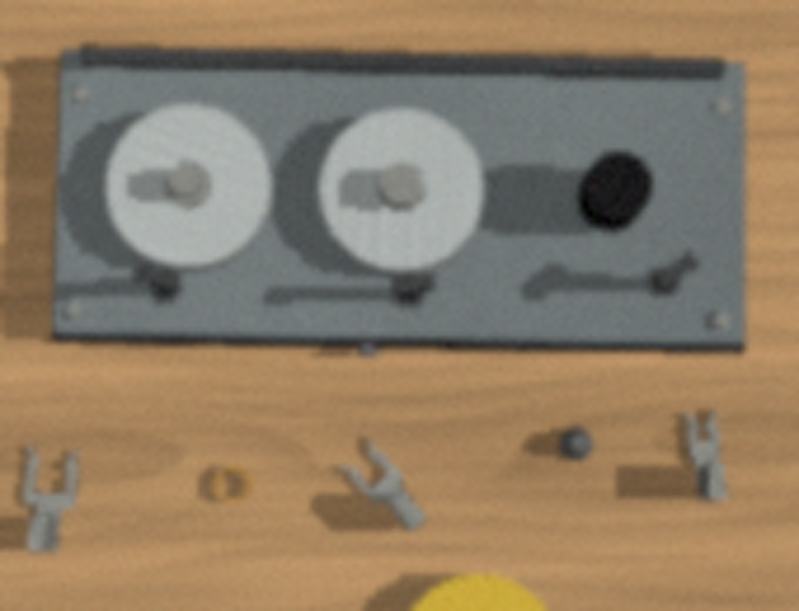

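View pics/scrop.png

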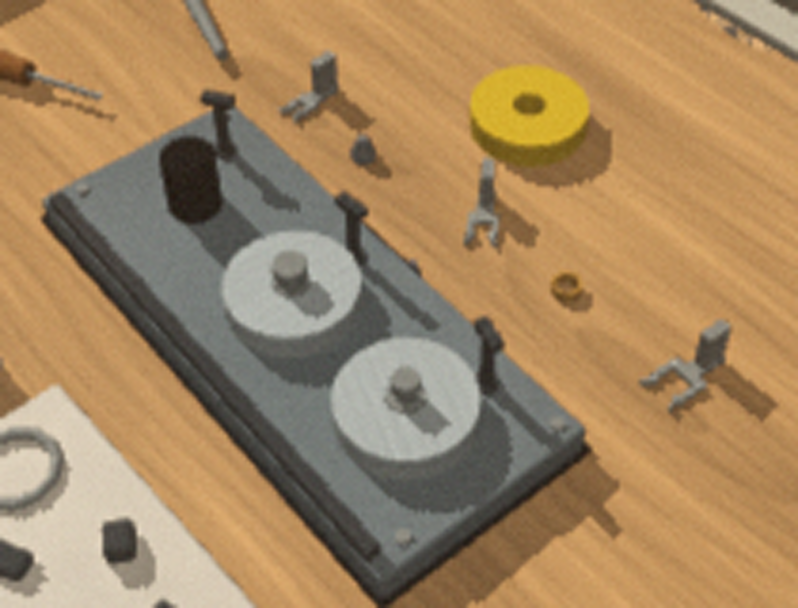

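```bash
cat >> h.py <<'E'
def Rot(o): return cv2.Rodrigues(np.array(o['orientation'],float))[0]
def psi(o): R=Rot(o); return np.degrees(np.arctan2(R[1,0],R[0,0]))
def need(target,psi_t=None,o=None):
    o=o or ctrl.get_obs(); R=Rot(o); d=R.T@(np.array(target,float)-o['ee_pos'])
    y=0 if psi_t is None else -((psi_t-psi(o)+180)%360-180)
    print('t %.2f pos %s psi %.2f q6 %.2f f %s w %.1f'%(o['t'],np.round(o['ee_pos'],1),psi(o),o['qpos'][5],np.round(o['ft_force'],1),o['width'])); print('need',np.round(d,1),'yaw',round(y,1))
E
python3 -c "
from h import *
need([400,130,200],0)"
```

```text
t 0.15 pos [143.4 607.8 187.7] psi 166.72 q6 -0.02 f [-0.1  0.5 -0.3] w 87.7
need [-359.5 -406.2  -11.9] yaw 166.7
```

move_arm(
  increments=[0,-360,-406,-12,166,0,-360,-406,-12,166,0,-360,-406,-12,166,0,-360,-406,-12,166,0,-360,-406,-12,166,0,-360,-406,-12,166,0,-360,-406,-12,166,0,-360,-406,-12,166,0,-360,-406,-12,166,0,-360,-406,-12,166,0,-360,-406,-12,166,0,-360,-406,-12,166],
)

```text
t: 1.65
ee_pos: [400.4, 129.7, 200.0]
orientation: [2.975, 1.007, -0.001]
ft_force: [0.7, -0.2, 0.2]
width: 87.8
```

move_arm(
  increments=[0,0,0,0,37,0,0,0,0,37,0,0,0,0,37,0,0,0,0,37,0,0,0,0,37],
)

```text
t: 2.28
ee_pos: [400.3, 129.6, 199.9]
orientation: [3.14, 0.013, -0.001]
ft_force: [0.6, -0.7, 0.6]
width: 87.8
```

Run:
```python
from h import *
d=grab('wrist','w1'); o=d['obs'];print(o['ee_pos'],psi(o),o['qpos'])
up('w1',0,0,512,384,1.5,'w1u')
```

```text
[400.30528961 129.64459862 199.94603603] 0.45944016663790516 [ 2.85740888e-01  9.97494990e-02  2.04595981e+00 -1.19597333e-03
  9.96653176e-01  1.84916814e+00]
```

View pics/w1u.png

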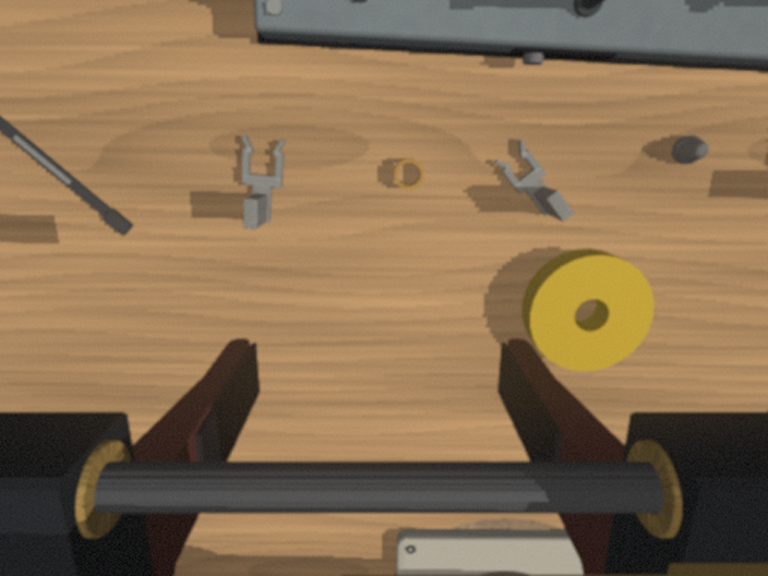

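The left clip at (262,180) is wide and the middle one at (535,180) is narrower. Next I'll look down on the lap.

move_arm(
  increments=[0,145,130,20,0,0,145,130,20,0,0,145,130,20,0,0,145,130,20,0,0,145,130,20,0],
)

```text
t: 2.95
ee_pos: [545.9, 0.8, 179.5]
orientation: [3.141, 0.014, -0.003]
ft_force: [-0.4, 0.0, -0.3]
width: 87.8
```

Run:
```python
from h import *
d=grab('wrist','w2'); o=d['obs'];print(o['ee_pos'],psi(o),o['qpos'])
up('w2',0,0,512,384,1.5,'w2u')
```

```text
[545.91367713   0.78036823 179.45895231] 0.5184861053698723 [-1.97284031e-02  3.19749996e-01  1.81164749e+00 -1.20131825e-03
  1.01217035e+00  1.54265540e+00]
```

View pics/w2u.png

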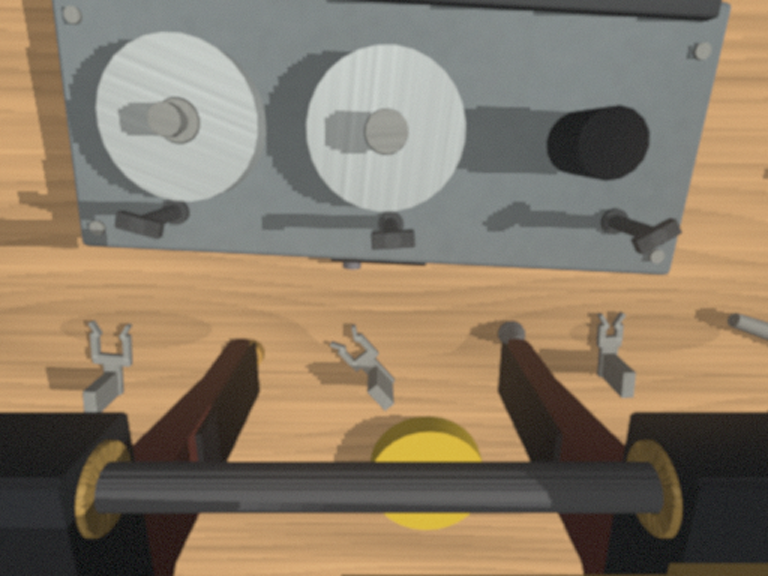

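Both heads and all three clips are in view: left head (167,117), mid head (387,131), cap (620,140), and clips at (108,350), (362,360), (610,340). Now I'll measure head diameters and clip sizes.

Run:
```python
from h import *
up('w2',60,10,320,170,3,'w2a'); 
a=cv2.imread('pics/w2.png')
A=cv2.resize(a[205:285,45:105],None,fx=5,fy=5,interpolation=cv2.INTER_CUBIC);B=cv2.resize(a[205:285,210:270],None,fx=5,fy=5,interpolation=cv2.INTER_CUBIC)
C=cv2.resize(a[200:280,385:435],None,fx=5,fy=5,interpolation=cv2.INTER_CUBIC)
cv2.imwrite('pics/w2c.png',np.hstack([A,B[:, :200*1+100],C])[:,:800])
```

```text
(no output)
```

View pics/w2a.png

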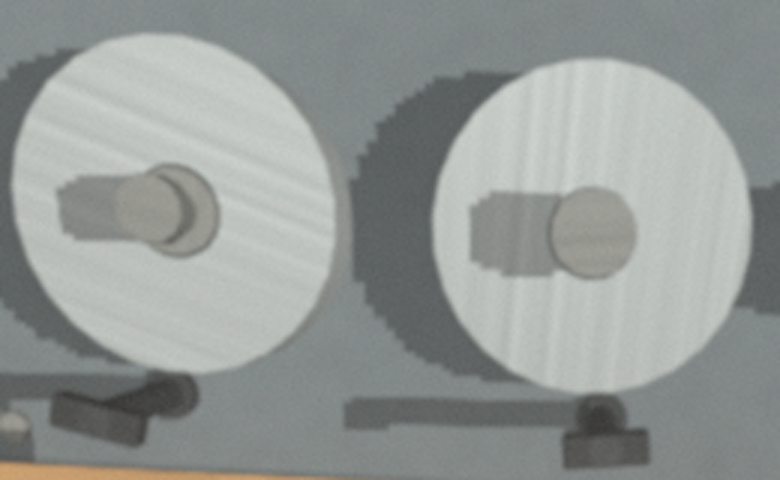

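View pics/w2c.png

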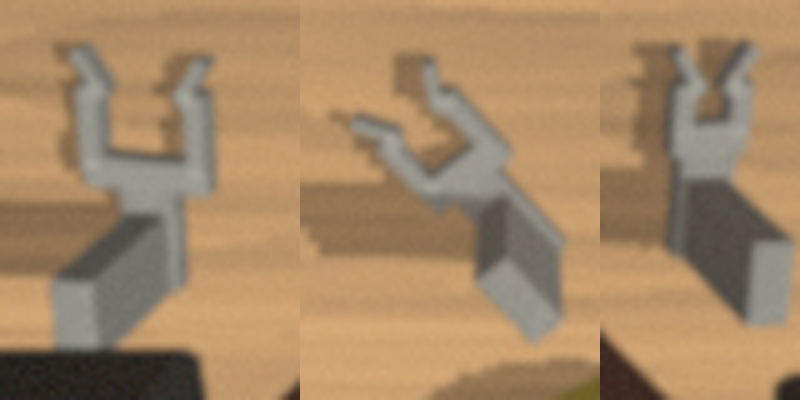

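Head diameters come to about 26.4 mm (mid, the large spindle) and 21.5 mm (left, the middle spindle). The clips are left = L, middle = M, right = S, so the capped spindle is S. Next come positions.

Run:
```python
from h import *
d=load('w2'); 
A=lambda x,y:(45+x/5,205+y/5); B=lambda x,y:(210+(x-300)/5,205+y/5)
P=lambda p,z:onz(d,*p,z)
print('headL(left,M)',P((109.7,79.3),75).round(1),'mid',P((257.7,87.7),75).round(1))
print('wheel left',P((60+174/3,10+203/3),54.5).round(1),'mid',P((60+592/3,10+225/3),54.5).round(1))
print('rest crossbars',P((60+98/3,10+415/3),90).round(1),P((60+606/3,10+445/3),90).round(1))
for n,F,l1,l2,j1,j2,t1,t2 in [('c1',A,(75,48),(208,60),(80,180),(214,190),(52,283),(98,275)),('c2',B,(352,118),(430,60),(432,205),(510,155),(480,285),(510,258))]:
    L1,L2,J1,J2=[P(F(*p),6)[:2] for p in(l1,l2,j1,j2)]
    ax=(L1+L2)/2-(J1+J2)/2
    print(n,'lips',np.linalg.norm(L1-L2).round(1),'bridge',np.linalg.norm(J1-J2).round(1),'yaw',np.degrees(np.arctan2(ax[1],ax[0])).round(1),'lipmid',((L1+L2)/2).round(1), 'tab front edge top',((P(F(*t1),40)+P(F(*t2),40))/2).round(1))
```

```text
headL(left,M) [633.3 125.7  75. ] mid [627.6  -3.2  75. ]
wheel left [635.4 126.3  54.5] mid [630.2  -3.2  54.5]
rest crossbars [575.2 141.3  90. ] [567.8  -7.7  90. ]
c1 lips 31.9 bridge 33.0 yaw -6.3 lipmid [478.1 216.7] tab front edge top [436.  220.6  40. ]
c2 lips 24.6 bridge 23.8 yaw 39.0 lipmid [470.8  29.3] tab front edge top [440.1   3.4  40. ]
```

```bash
python3 -c "
from h import *
need([425,222,75],-5.5)"
```

```text
t 3.00 pos [545.4   1.4 179.7] psi 0.56 q6 1.54 f [-0.3  0.4 -0.3] w 87.6
need [-118.  -221.9  104.7] yaw 6.1
```

move_arm(
  increments=[0,-118,-222,105,6,0,-118,-222,105,6,0,-118,-222,105,6,0,-118,-222,105,6,0,-118,-222,105,6,0,-118,-222,105,6,0,-118,-222,105,6],
)

```text
t: 3.88
ee_pos: [424.9, 222.2, 75.4]
orientation: [3.137, -0.147, -0.002]
ft_force: [0.7, 0.4, 0.1]
width: 88.2
```

Run:
```python
from h import *
d=grab('wrist','w3'); o=d['obs'];print(o['ee_pos'],psi(o),o['qpos'][5])
up('w3',100,60,400,284,2.6,'w3u')
```

```text
[424.92041526 222.20820296  75.40870265] -5.364077411333286 2.1215801993956624
```

View pics/w3u.png

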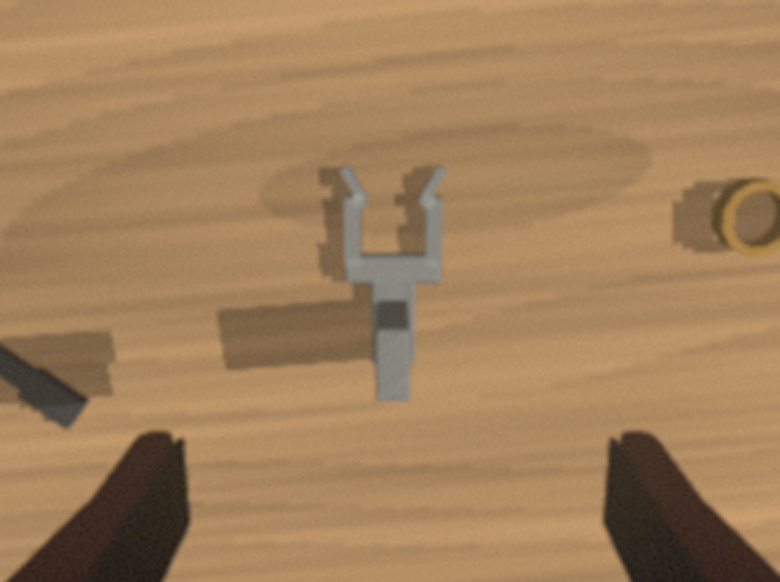

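The clip is upright in the crop: lips mid at (392,168), tab front top edge at (393,330), back at (394,400), and the fingers are centred on x≈396.

Run:
```python
from h import *
d=load('w3');R=Rot(d['obs']);e=d['obs']['ee_pos']
F=lambda x,y:(100+x/2.6,60+y/2.6)
for n,p,z in [('lip',(392,166),6),('bridgefront',(394,254),6),('bridgeback',(394,282),6),('tabtop front',(392.5,330),40),('tabtop back',(394,401),40),('jawL',(344,230),6),('jawR',(441,230),6)]:
    q=onz(d,*F(*p),z); print(n,q.round(1),'tool',(R.T@(q-e)).round(1))
```

```text
lip [478.6 218.3   6. ] tool [53.9 -1.1 69.3]
bridgefront [451.3 220.2   6. ] tool [26.5 -0.5 69.4]
bridgeback [442.2 221.    6. ] tool [17.4 -0.5 69.4]
tabtop front [436.2 222.   40. ] tool [11.3 -0.9 35.4]
tabtop back [414.7 223.6  40. ] tool [-10.2  -0.4  35.4]
jawL [460.3 235.1   6. ] tool [ 34.1 -16.2  69.4]
jawR [457.5 204.8   6. ] tool [34.2 14.2 69.4]
```

move_arm(
  increments=[0,0,-1,40,0,0,0,-1,67,0,0,0,-1,67,0,255,0,-1,67,0,255,0,-1,67,0,255,0,-1,67,0,255,0,-1,67,0,255,0,-1,67,0,255,0,-1,67,0,255,0,-1,67,0,255,0,-1,67,0,255,0,-1,67,0],
)

```text
t: 5.42
ee_pos: [425.4, 222.9, 8.4]
orientation: [3.138, -0.149, -0.001]
ft_force: [0.6, -0.2, 0.2]
width: 2.2
```

Run:
```python
from h import *
d=grab('wrist','w4'); o=d['obs'];print(o['ee_pos'],psi(o),o['width'])
up('w4',100,60,400,384,1.8,'w4u')
```

```text
[425.38916679 222.88328692   8.42842613] -5.428619867128566 2.179532632705555
```

View pics/w4u.png

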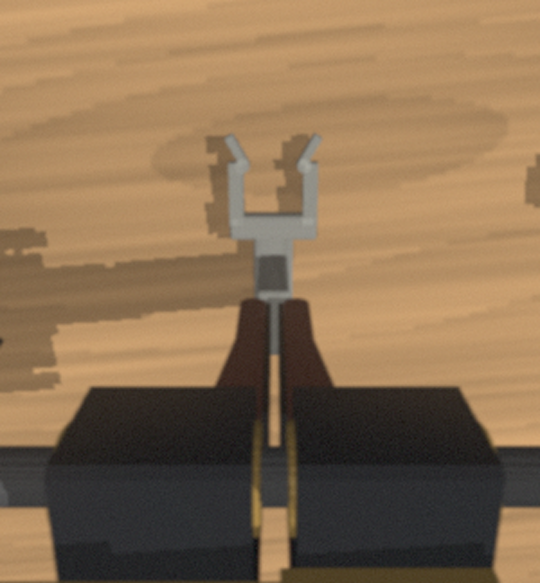

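The opening reads 2.2 mm where the tab is 10 mm, so this is not a proper grasp. I'll check from the side.

Run:
```python
from h import *
d=grab('scene','s4'); o=d['obs']; print(ctrl.grip_point_offset)
e=np.array(o['ee_pos']); u,v=proj(d,e); print('tcp px',u,v); print('12mm up', proj(d,e+[0,0,30]), proj(d,[425,222,0]),proj(d,[425,222,40]))
u,v=int(u),int(v); x0,y0=max(0,u-50),max(0,v-60); print(x0,y0); up('s4',x0,y0,x0+110,y0+90,6,'s4u')
```

```text
18.700000000000003
tcp px 336.82117101971954 223.34036654154963
12mm up (np.float64(338.52490742552703), np.float64(216.5944336855475)) (np.float64(336.2015223385186), np.float64(224.91206261597904)) (np.float64(338.45563031566866), np.float64(215.96043517623903))
286 163
```

View pics/s4u.png

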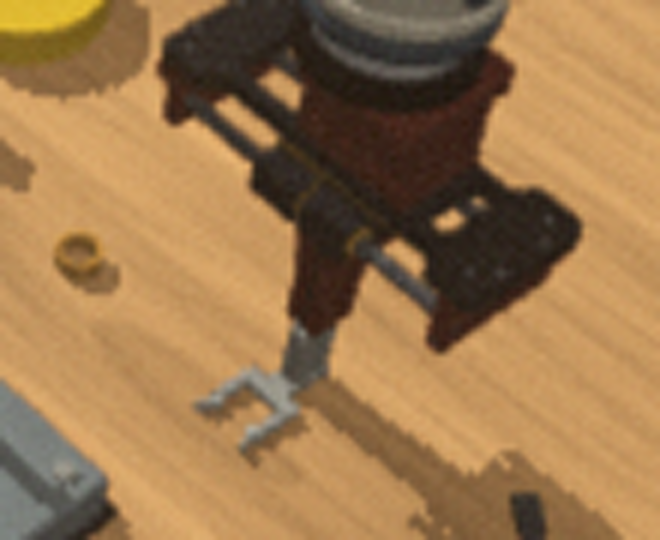

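The side view shows the fingertips ending at about the tab top (z≈38), roughly 30 mm short of the reported TCP. That matches the wrist view, where the finger gap puts the tips at tool z≈-30. The fingers closed on air above the tab. I'll reopen and lower in guarded steps, watching the force.

move_arm(
  increments=[0,0,0,-15,0,0,0,0,-15,0,0,0,0,-15,0,0,0,0,-15,0,0,0,0,-15,0,0,0,0,0,0,0,0,0,8,0,0,0,0,8,0],
)

```text
t: 6.52
ee_pos: [424.5, 222.5, -0.7]
orientation: [3.136, -0.149, -0.005]
ft_force: [-0.2, 0.5, 0.0]
width: 76.8
```

Run:
```python
from h import *
d=grab('scene','s5'); o=d['obs']; print(o['ee_pos'],o['ft_force'],o['width'],psi(o))
up('s5',270,145,410,255,5.5,'s5u')
```

```text
[424.541491   222.46381727  -0.70779205] [-0.24818548  0.50163456  0.01454399] 76.82740761288802 -5.4255546640403205
```

View pics/s5u.png

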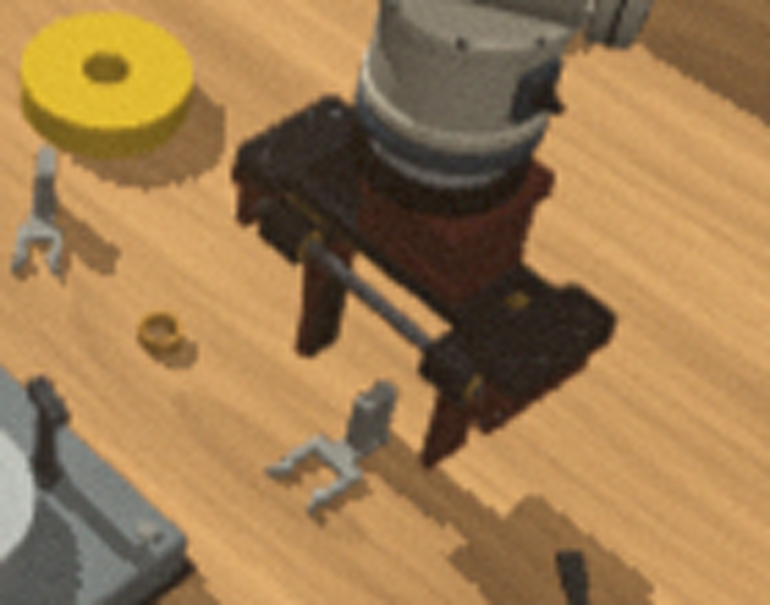

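No contact at a reported z of −0.7, which confirms the offset. Lowering another 18 mm.

move_arm(
  increments=[0,0,0,6,0,0,0,0,12,0,0,0,0,18,0,0,0,0,18,0],
)

```text
t: 7.08
ee_pos: [424.5, 222.5, -18.7]
orientation: [3.136, -0.149, -0.005]
ft_force: [1.1, 0.8, 0.7]
width: 87.9
```

Run:
```python
from h import *
d=grab('scene','s6'); o=d['obs']; print(o['ee_pos'],o['ft_force'],o['width'],psi(o))
up('s6',270,145,410,255,5.5,'s6u')
d=grab('wrist','w6'); up('w6',50,60,450,384,1.8,'w6u')
```

```text
[424.52142652 222.45399634 -18.74328925] [1.0926146  0.80599216 0.66234689] 87.89389625033628 -5.42973639007257
```

View pics/s6u.png

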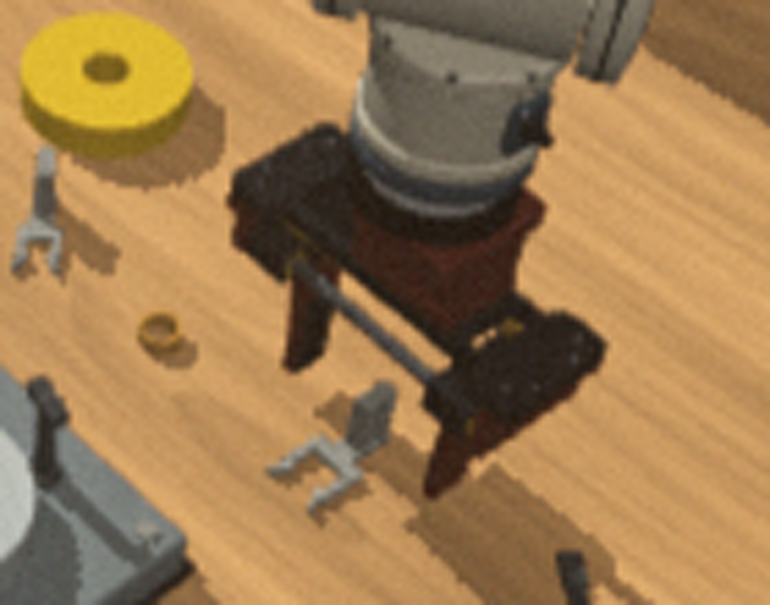

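View pics/w6u.png

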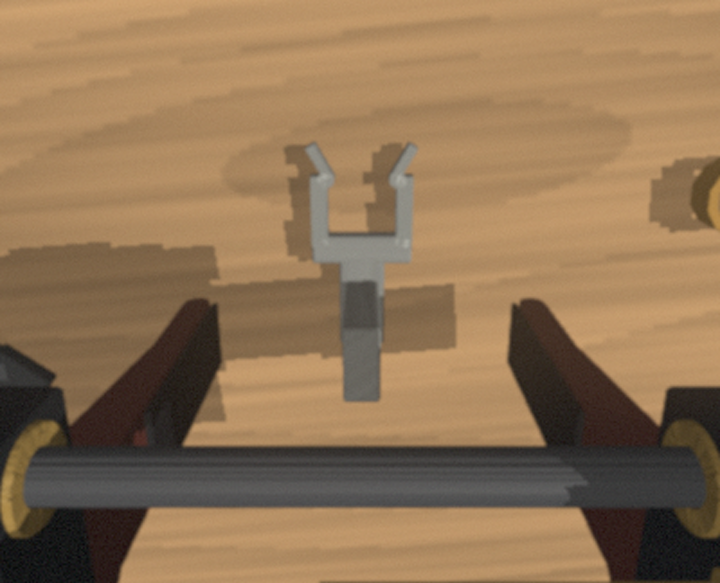

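Run:
```python
from h import *
d=load('s6'); R=Rot(d['obs']); e=np.array(d['obs']['ee_pos'])
for (x,y) in [(430,497),(303,368),(288,365)]:
    u,v=270+x/5.5,145+y/5.5; c,r=ray(d,u,v)
    for fx in (10,0):
        s=(fx-(R.T@(c-e))[0])/(R.T@r)[0]; q=c+s*r; print((x,y),fx,q.round(1),'tool',(R.T@(q-e)).round(1))
```

```text
(430, 497) 10 [439.4 271.8  16. ] tool [ 10.  -50.4 -34.9]
(430, 497) 0 [428.8 266.7   0.7] tool [ -0.  -44.5 -19.5]
(303, 368) 10 [430.9 182.2  25.7] tool [ 10.   39.5 -44.4]
(303, 368) 0 [420.1 175.5  10.6] tool [  0.   47.2 -29.3]
(288, 365) 10 [429.9 172.6  18.5] tool [ 10.   49.2 -37.2]
(288, 365) 0 [419.2 165.7   3.3] tool [ -0.   57.1 -21.9]
```

Tip geometry from the wrist view puts the tips at tool z≈−34 and x≈10, so they are at about z 14 now. Going 5 mm lower, then closing.

move_arm(
  increments=[0,0,-1,5,0,0,0,-1,5,0,255,0,-1,5,0,255,0,-1,5,0,255,0,-1,5,0,255,0,-1,5,0,255,0,-1,5,0,255,0,-1,5,0,255,0,-1,5,0,255,0,-1,5,0],
)

```text
t: 8.43
ee_pos: [424.9, 223.6, -23.3]
orientation: [3.137, -0.149, -0.004]
ft_force: [0.7, -0.2, -0.3]
width: 11.7
```

Gripped: 11.7 mm, with the gripper reading about 2 mm high. Lifting.

move_arm(
  increments=[255,0,0,-20,0,255,0,0,-70,0,255,0,0,-130,0,255,0,0,-130,0],
)

```text
t: 8.93
ee_pos: [428.2, 225.2, 110.7]
orientation: [-3.135, 0.149, -0.008]
ft_force: [0.5, -0.1, -1.2]
width: 9.7
```

```bash
python3 -c "
from h import *
need([628,-85,110],90)"
```

```text
t 8.93 pos [428.2 225.2 110.7] psi -5.43 q6 2.13 f [ 0.5 -0.1 -1.2] w 9.7
need [228.3 290.    0.9] yaw -95.4
```

move_arm(
  increments=[255,50,60,0,-10,255,100,120,0,-20,255,150,180,0,-31,255,190,235,0,-41,255,228,290,0,-52,255,228,290,0,-62,255,228,290,0,-73,255,228,290,0,-83,255,228,290,0,-94,255,228,290,0,-95,255,228,290,0,-95],
)

```text
t: 10.3
ee_pos: [626.8, -85.0, 109.2]
orientation: [2.23, 2.212, 0.007]
ft_force: [0.1, -0.2, -1.4]
width: 9.7
```

Run:
```python
from h import *
d=grab('wrist','w7'); o=d['obs'];print(o['ee_pos'],psi(o),o['width'],o['qpos'][5])
up('w7',0,0,512,384,1.5,'w7u')
```

```text
[626.76296558 -84.96184678 109.22801528] 89.53531658108415 9.672992119736723 -0.14971767169409014
```

View pics/w7u.png

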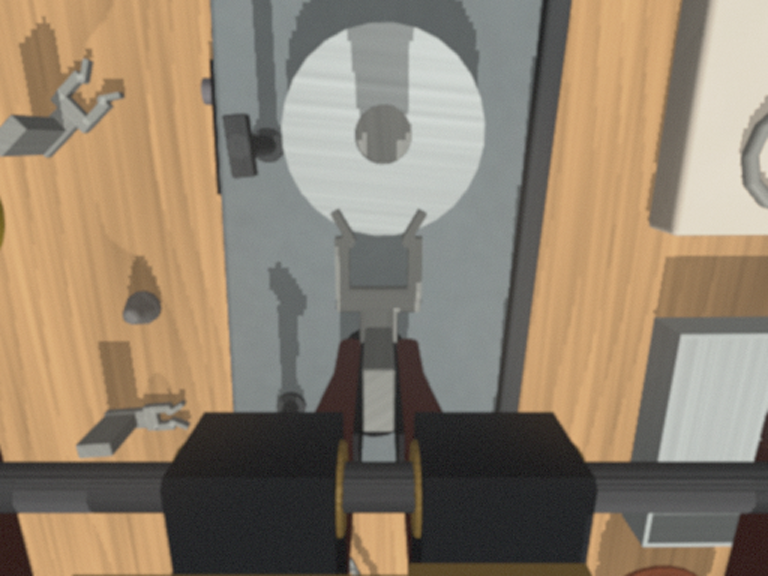

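The clip is held square, with lips at (337,212) and (423,212). The spindle head is at (383,134).

Run:
```python
from h import *
d=load('w7');R=Rot(d['obs']);e=np.array(d['obs']['ee_pos'])
for n,p,z in [('head',(383.5,134),75),('wheel',(383.5,129),54.5),('lipL',(335,211),138.5),('lipR',(425,211),138.5),('brL',(335,295),138.5),('brR',(422,295),138.5),('brFront',(378,287),138.5)]:
    q=onz(d,p[0]/1.5,p[1]/1.5,z); print(n,q.round(1),'tool',(R.T@(q-e)).round(1))
```

```text
head [628.5  -3.1  75. ] tool [81.8  1.  34.5]
wheel [ 6.288e+02 -5.000e-01  5.450e+01] tool [84.3  1.1 55. ]
lipL [611.2 -28.7 138.5] tool [ 56.2 -16.  -29.2]
lipR [641.8 -28.9 138.5] tool [ 56.2  14.6 -29.1]
brL [610.2 -58.7 138.5] tool [ 26.2 -16.7 -29.2]
brR [641.3 -58.9 138.5] tool [ 26.3  14.4 -29.2]
brFront [625.6 -55.8 138.5] tool [ 29.2  -1.3 -29.2]
```

move_arm(
  increments=[255,0,2,40,0,255,0,2,75,0,255,0,2,75,0,255,0,2,75,0],
)

```text
t: 10.85
ee_pos: [629.4, -84.7, 35.1]
orientation: [2.231, 2.211, 0.007]
ft_force: [0.3, 0.2, -0.1]
width: 9.6
```

Run:
```python
from h import *
d=grab('wrist','w8'); o=d['obs'];print(o['ee_pos'],psi(o),o['width'],o['ft_force'])
up('w8',100,30,400,255,2.6,'w8u')
d=grab('scene','s8'); up('s8',180,140,330,250,5,'s8u')
```

```text
[629.4116943  -84.73849102  35.11674844] 89.48830764027001 9.575741310949379 [ 0.2620518   0.1989052  -0.08600508]
```

View pics/w8u.png

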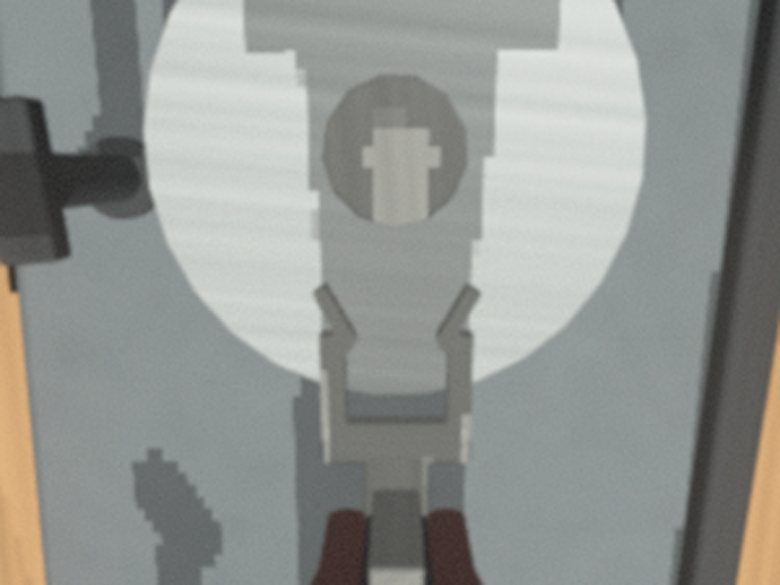

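View pics/s8u.png

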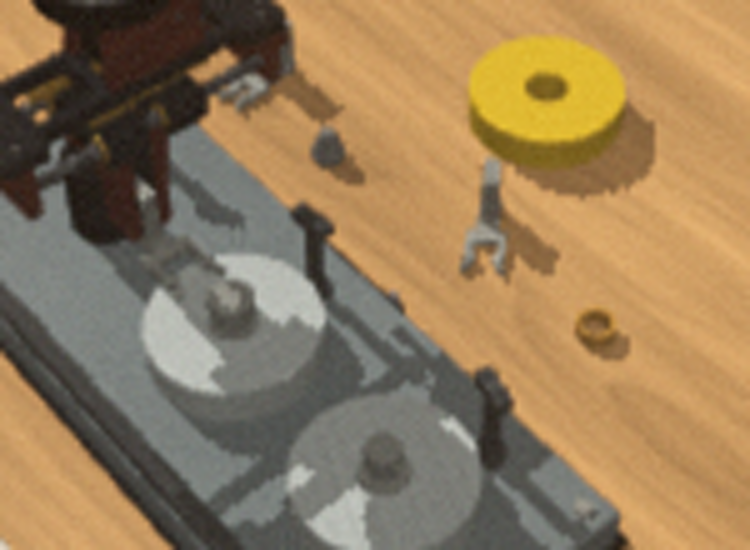

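Lips mid (396,290) lines up with head centre (396,149). I'll go down 1.5 mm and push about 43 mm in stages.

move_arm(
  increments=[255,0,0,1.5,0,255,0,0,1.5,0,255,8,0,1.5,0,255,16,0,1.5,0,255,20,0,1.5,0,255,24,0,1.5,0,255,26,0,1.5,0],
)

```text
t: 11.82
ee_pos: [630.2, -58.5, 34.4]
orientation: [2.23, 2.211, 0.008]
ft_force: [-0.1, 0.3, -1.8]
width: 9.9
```

move_arm(
  increments=[255,3,-0.5,0.5,0,255,6,-0.5,0.5,0,255,9,-0.5,0.5,0,255,11,-0.5,0.5,0],
)

```text
t: 12.32
ee_pos: [629.6, -48.5, 33.8]
orientation: [2.229, 2.21, 0.007]
ft_force: [0.1, -5.2, -1.1]
width: 9.8
```

Run:
```python
from h import *
d=grab('wrist','w9'); o=d['obs'];print(o['ee_pos'],psi(o),o['width'],o['ft_force'])
up('w9',100,60,400,285,2.6,'w9u')
```

```text
[629.64754658 -48.51316448  33.81861335] 89.52132773661607 9.798260388803968 [ 0.06813039 -5.2468683  -1.05258847]
```

View pics/w9u.png

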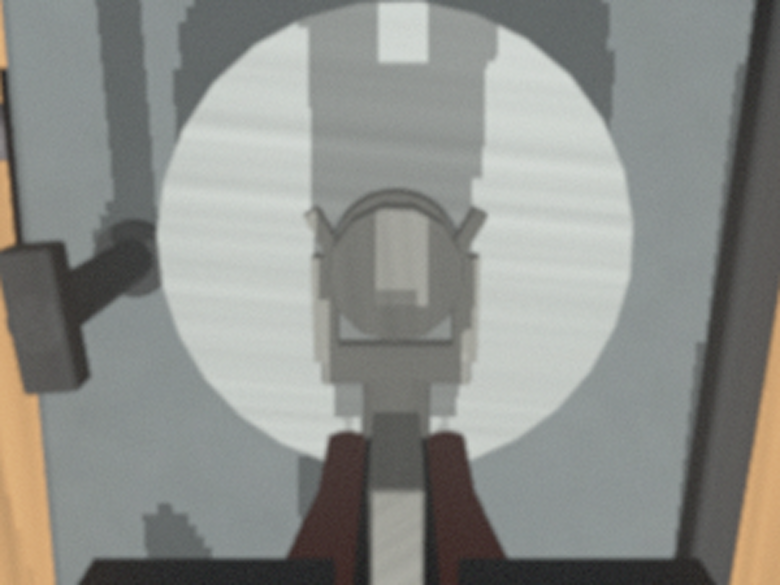

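The jaws are over the neck under the head and sprung at 5 N. Continuing in 2 mm steps.

move_arm(
  increments=[255,2,0,0,0,255,4,0,0,0,255,5.5,0,0,0,255,5.5,0,0,0],
)

```text
t: 12.88
ee_pos: [629.7, -42.0, 33.9]
orientation: [2.229, 2.211, 0.008]
ft_force: [-0.2, 0.2, -1.2]
width: 9.7
```

move_arm(
  increments=[255,1,0,0,0,255,1,0,0,0],
)

```text
t: 13.12
ee_pos: [629.8, -41.4, 33.9]
orientation: [2.229, 2.211, 0.007]
ft_force: [-1.0, -3.3, 0.3]
width: 9.6
```

move_arm(
  increments=[255,1,0,0,0,255,1,0,0,0],
)

```text
t: 13.38
ee_pos: [629.9, -41.3, 34.0]
orientation: [2.228, 2.21, 0.006]
ft_force: [-0.3, -6.0, -0.4]
width: 9.8
```

Run:
```python
from h import *
d=grab('wrist','w10'); o=d['obs'];print(o['ee_pos'],psi(o),o['width'],o['ft_force'])
up('w10',150,80,350,300,2.6,'w10u')
```

```text
[629.87079483 -41.29208895  33.95817806] 89.54849920913328 9.833787519549725 [-0.33126003 -6.02264186 -0.44247597]
```

View pics/w10u.png

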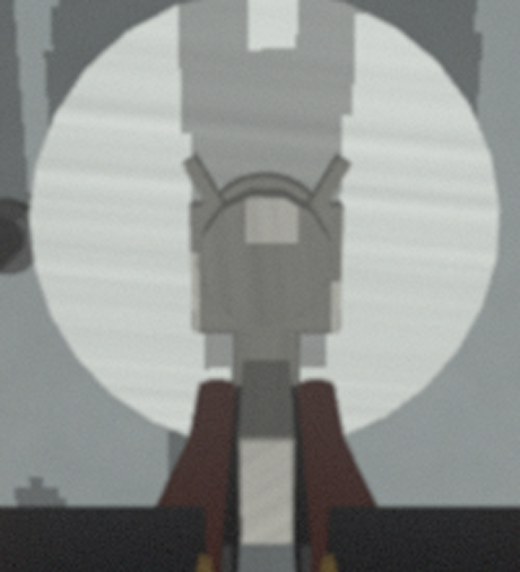

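Home: the bridge stops on the neck (6 N, no further travel). Releasing and rising.

move_arm(
  increments=[130,-0.5,0,0,0,130,-0.5,0,0,0,130,-0.5,0,0,0,130,-0.5,0,0,0,130,-0.5,0,0,0,130,-0.5,0,-20,0,130,-0.5,0,-70,0,130,-0.5,0,-130,0,130,-0.5,0,-150,0,130,-0.5,0,-150,0],
)

```text
t: 14.68
ee_pos: [630.6, -42.0, 187.4]
orientation: [2.225, 2.207, 0.012]
ft_force: [0.3, 0.0, -0.2]
width: 42.8
```

Run:
```python
from h import *
d=grab('wrist','w11'); o=d['obs'];print(o['width'],o['ft_force'])
up('w11',0,0,512,384,1.5,'w11u')
need([433,-2.5,75],39)
```

```text
42.82652288913337 [ 0.27983686  0.01891072 -0.21642564]
t 14.72 pos [629.4 -41.9 185.3] psi 89.54 q6 -0.08 f [ 0.4 -0.1 -0.1] w 43.2
need [  37.8 -197.5  108.9] yaw 50.5
```

View pics/w11u.png

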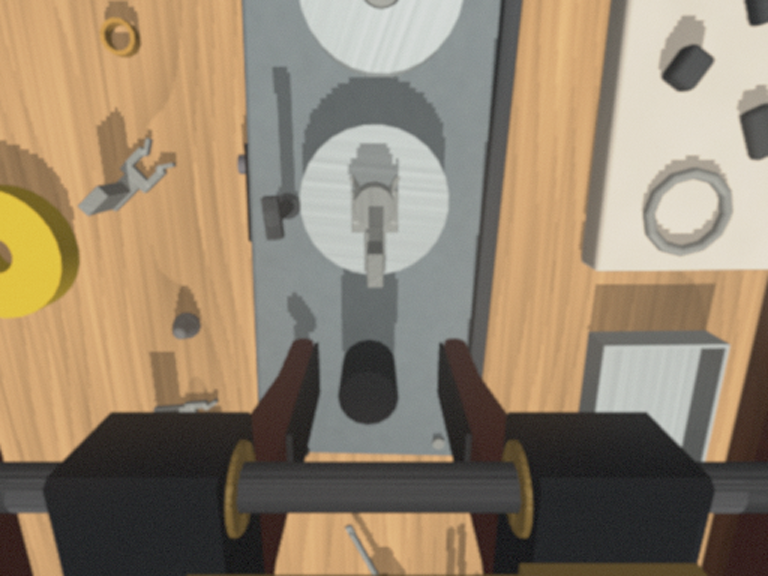

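Clip L stays on the spindle with its tab at -y. Next is clip M at (130,185). I'll check clearance to the yellow wheel first.

Run:
```python
from h import *
d=load('w1')
for n,(u,v),z in [('yel centre top',(593,312),24.5),('yel right edge',(654,310),24.5),('yel up',(588,252),24.5),('yel left',(527,312),24.5)]:
    print(n,onz(d,u/1.5,v/1.5,z).round(1))
```

```text
yel centre top [345.8 -43.9  24.5]
yel right edge [348.  -92.8  24.5]
yel up [395.2 -33.2  24.5]
yel left [345.3   9.3  24.5]
```

move_arm(
  increments=[130,12,-60,15,10,130,24,-120,40,20,130,38,-180,80,30,130,38,-197,109,40,130,38,-197,109,50,130,38,-197,109,50,130,38,-197,109,50],
)

```text
t: 15.6
ee_pos: [433.7, -2.3, 74.7]
orientation: [2.953, 1.067, 0.011]
ft_force: [1.1, -0.6, 0.2]
width: 42.9
```

Run:
```python
from h import *
d=grab('wrist','w12'); o=d['obs'];print(o['ee_pos'],psi(o),o['qpos'][5],o['width'])
up('w12',100,60,400,284,2.6,'w12u')
```

```text
[433.67976026  -2.32502792  74.69421056] 39.7287695089708 0.8432268739185628 42.94647776492052
```

View pics/w12u.png

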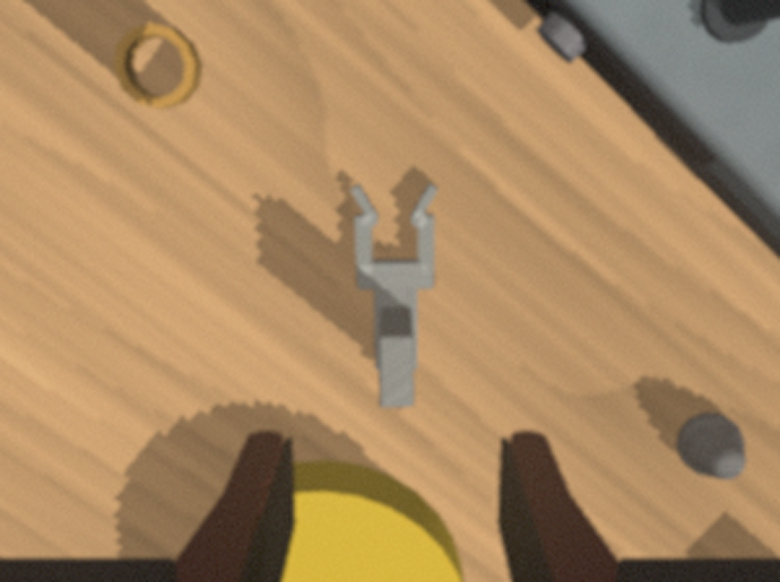

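Run:
```python
from h import *
d=load('w12');R=Rot(d['obs']);e=np.array(d['obs']['ee_pos'])
F=lambda x,y:(100+x/2.6,60+y/2.6)
for n,p,z in [('lip',(393.5,186),6),('bridgefront',(395.5,262),6),('tabtop front',(396.5,337),40),('tabtop back',(396.5,408),40),('jawL',(355,240),6),('jawR',(434,240),6)]:
    q=onz(d,*F(*p),z); print(n,q.round(1),'tool',(R.T@(q-e)).round(1))
```

```text
lip [470.3  30.    6. ] tool [48.4 -1.7 69. ]
bridgefront [452.4  14.3   6. ] tool [24.6 -1.1 68.8]
tabtop front [441.1   4.6  40. ] tool [10.  -0.7 34.7]
tabtop back [424.6  -9.2  40. ] tool [-11.6  -0.7  34.6]
jawL [449.6  28.5   6. ] tool [ 31.6 -13.8  68.8]
jawR [465.5   9.4   6. ] tool [31.6 11.  68.9]
```

move_arm(
  increments=[130,-1,-1,50,-1,130,-1,-1,85,-1,130,-1,-1,98,-1,130,-1,-1,98,-1,255,-1,-1,98,-1,255,-1,-1,98,-1,255,-1,-1,98,-1,255,-1,-1,98,-1,255,-1,-1,98,-1,255,-1,-1,98,-1],
)

```text
t: 16.9
ee_pos: [433.6, -2.2, -22.7]
orientation: [2.943, 1.092, 0.012]
ft_force: [0.2, -0.4, 7.3]
width: 9.9
```

move_arm(
  increments=[255,0,0,-10,0,255,0,0,-40,0,255,0,0,-90,0,255,0,0,-140,0,255,0,0,-140,0],
)

```text
t: 17.52
ee_pos: [435.1, -2.3, 121.0]
orientation: [2.94, 1.091, 0.024]
ft_force: [0.9, -0.2, -1.6]
width: 9.8
```

Run:
```python
from h import *
d=grab('wrist','w13'); o=d['obs'];print(o['width'])
up('w13',100,60,400,284,2.6,'w13u')
need([633,45,118],90)
```

```text
9.772337538620244
t 17.57 pos [433.6  -2.3 119.1] psi 40.70 q6 0.83 f [0.1 0.4 0.2] w 9.9
need [182.   94.2   3.6] yaw -49.3
```

View pics/w13u.png

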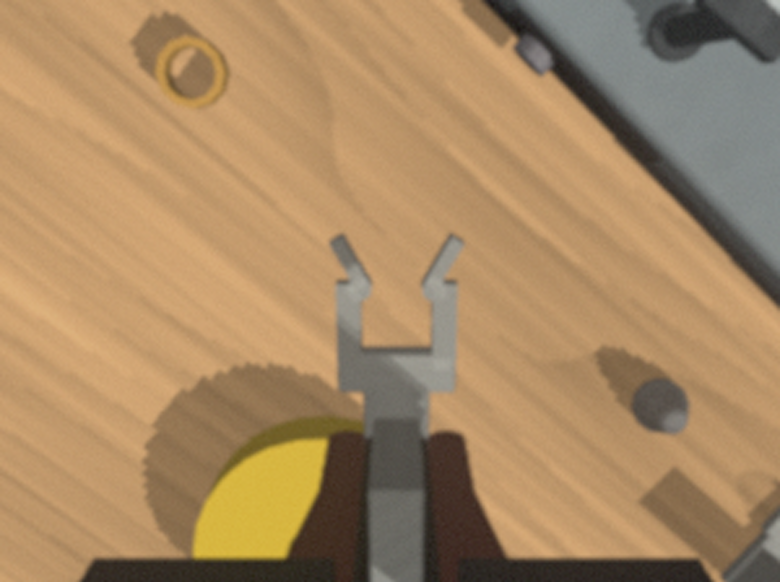

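move_arm(
  increments=[255,45,24,0,-10,255,90,47,0,-20,255,140,70,0,-30,255,182,94,0,-40,255,182,94,0,-49,255,182,94,0,-49,255,182,94,0,-49],
)

```text
t: 18.45
ee_pos: [631.4, 45.0, 120.3]
orientation: [2.226, 2.207, 0.011]
ft_force: [-0.6, 0.6, -0.4]
width: 9.7
```

Run:
```python
from h import *
d=grab('wrist','w14'); o=d['obs'];print(o['ee_pos'],psi(o),o['width'],o['qpos'][5])
up('w14',100,20,400,245,2.6,'w14u')
```

```text
[631.44609294  45.00370853 120.26377561] 89.52095038996619 9.66333913855763 0.06122894822085178
```

View pics/w14u.png

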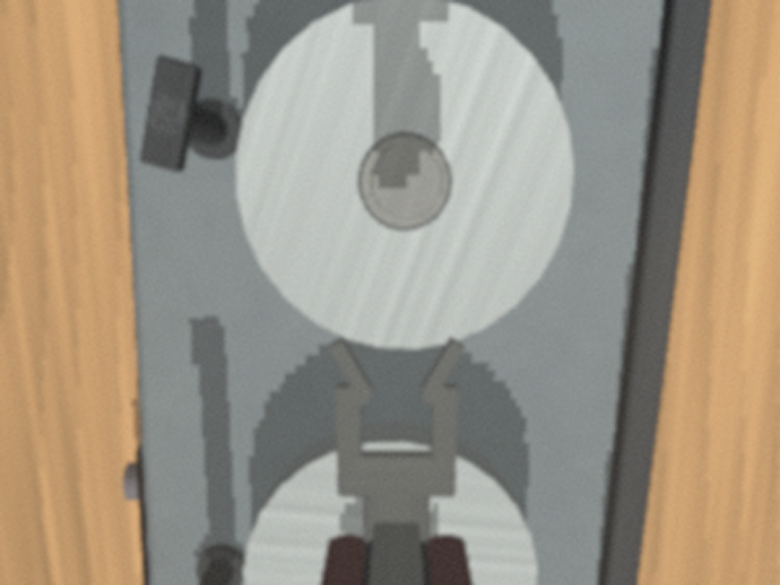

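Run:
```python
from h import *
up('w14',225,65,295,125,10,'w14h')
d=load('w14');R=Rot(d['obs']);e=np.array(d['obs']['ee_pos'])
F=lambda x,y:(100+x/2.6,20+y/2.6); zt=120.2+22.7+6
for n,p,z in [('head',(407,180),75),('bore',(405.5,181),54.5),('lipL',(333,343),zt),('lipR',(460,343),zt),('brL',(338,480),zt),('brR',(456,480),zt),('brF',(396,454),zt)]:
    q=onz(d,*F(*p),z); print(n,q.round(1),'tool',(R.T@(q-e)).round(1))
```

```text
head [634.3 126.9  75. ] tool [81.9  1.7 45.3]
bore [634.3 126.8  54.5] tool [81.8  1.5 65.8]
lipL [617.9  95.5 148.9] tool [ 50.3 -13.7 -28.8]
lipR [643.1  95.2 148.9] tool [ 50.3  11.5 -28.5]
brL [618.1  66.7 148.9] tool [ 21.6 -13.2 -28.8]
brR [642.7  66.4 148.9] tool [ 21.5  11.4 -28.5]
brF [630.2  72.2 148.9] tool [ 27.2  -1.2 -28.6]
```

View pics/w14h.png

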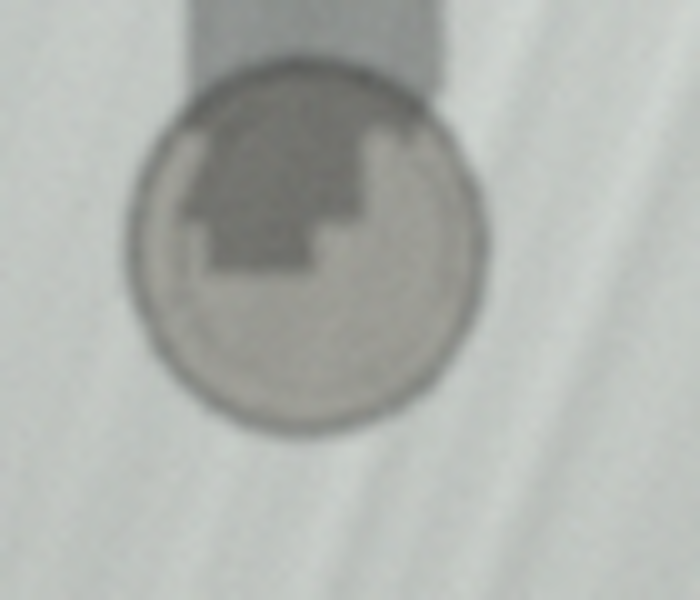

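move_arm(
  increments=[255,0,2.5,40,0,255,0,2.5,75,0,255,0,2.5,86,0,255,0,2.5,86,0,255,0,2.5,86,0],
)

```text
t: 19.12
ee_pos: [636.3, 45.0, 36.3]
orientation: [2.224, 2.206, 0.015]
ft_force: [-0.0, -0.3, -1.2]
width: 9.9
```

Run:
```python
from h import *
d=grab('wrist','w15'); o=d['obs'];print(o['ee_pos'],psi(o),o['width'],o['ft_force'])
up('w15',100,20,400,245,2.6,'w15u')
```

```text
[636.28609962  44.9824864   36.29909852] 89.52358410330662 9.910289499856617 [-0.00473308 -0.30192724 -1.15358314]
```

View pics/w15u.png

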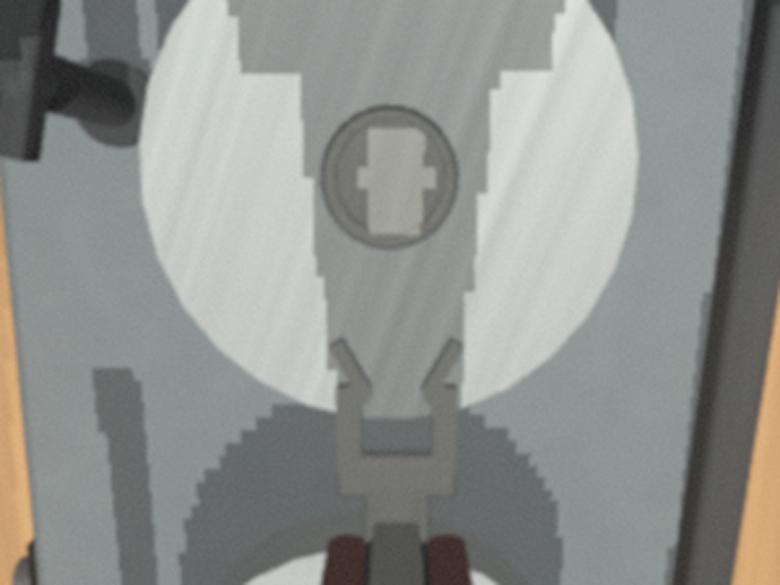

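move_arm(
  increments=[255,0,-1.5,2.5,0,255,0,-1.5,2.5,0,255,8,-1.5,2.5,0,255,16,-1.5,2.5,0,255,22,-1.5,2.5,0,255,26,-1.5,2.5,0,255,28,-1.5,2.5,0],
)

```text
t: 20.05
ee_pos: [635.1, 73.4, 33.8]
orientation: [2.224, 2.206, 0.015]
ft_force: [0.2, -0.1, -0.6]
width: 9.7
```

Run:
```python
from h import *
d=grab('wrist','w16'); o=d['obs'];print(o['ee_pos'],psi(o),o['width'],o['ft_force'])
up('w16',100,40,400,265,2.6,'w16u')
```

```text
[635.05242156  73.41793772  33.801778  ] 89.55587671182279 9.670284171997388 [ 0.1820802  -0.06191003 -0.55926975]
```

View pics/w16u.png

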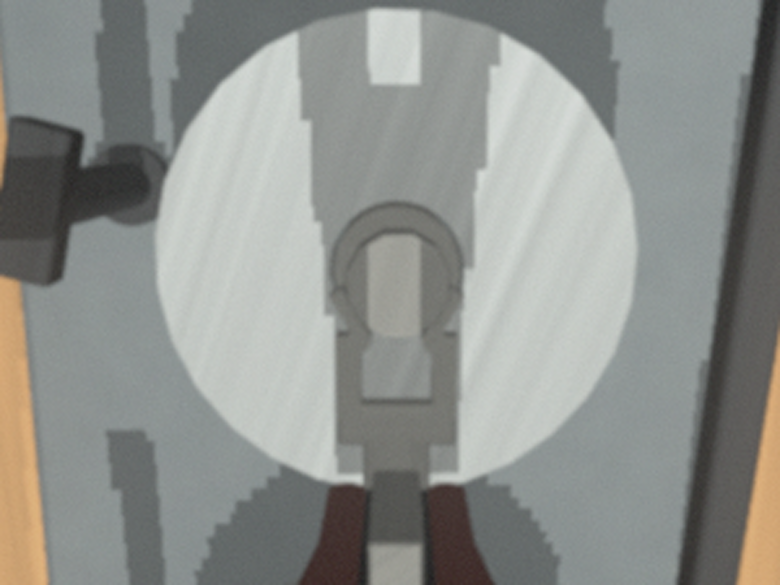

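Aligned, with the head and the clip both at x≈397. Continuing the push.

move_arm(
  increments=[255,3,0,0,0,255,6,0,0,0,255,9,0,0,0,255,12,0,0,0,255,12,0,0,0],
)

```text
t: 20.72
ee_pos: [635.1, 84.8, 33.7]
orientation: [2.223, 2.206, 0.014]
ft_force: [0.8, -4.3, -1.7]
width: 9.8
```

move_arm(
  increments=[255,2,0,0,0,255,4,0,0,0,255,6,0,0,0,255,7.5,0,0,0,255,7.5,0,0,0],
)

```text
t: 21.35
ee_pos: [635.1, 92.8, 33.7]
orientation: [2.223, 2.207, 0.014]
ft_force: [-0.4, 0.3, -0.9]
width: 10.0
```

move_arm(
  increments=[255,1,0,0,0,255,2,0,0,0,255,2,0,0,0],
)

```text
t: 21.72
ee_pos: [635.1, 93.6, 33.8]
orientation: [2.222, 2.206, 0.012]
ft_force: [-0.8, -6.3, 0.2]
width: 10.0
```

The bridge is on the neck (−6 N, stopped at y 93.6). Releasing and rising.

move_arm(
  increments=[130,0,0,0,0,130,0,0,0,0,130,0,0,0,0,130,0,0,0,0,130,0,0,0,0,130,0,0,-20,0,130,0,0,-70,0,130,-30,0,-130,0,130,-60,0,-150,0,130,-60,0,-150,0],
)

```text
t: 22.98
ee_pos: [634.6, 32.3, 187.9]
orientation: [2.221, 2.201, 0.019]
ft_force: [-0.1, 0.3, -0.3]
width: 43.2
```

Run:
```python
from h import *
d=grab('wrist','w17'); o=d['obs'];print(o['ee_pos'],o['width'],o['ft_force'])
up('w17',0,0,512,384,1.5,'w17u')
need([480,45,200],90)
```

```text
[634.55323772  32.32792026 187.93132276] 43.16573877866287 [-0.07452046  0.28183398 -0.26347138]
t 23.02 pos [633.4  33.4 185.8] psi 89.50 q6 0.04 f [-0.6  0.3 -1.4] w 43.1
need [  10.3 -153.2  -16.6] yaw -0.5
```

View pics/w17u.png

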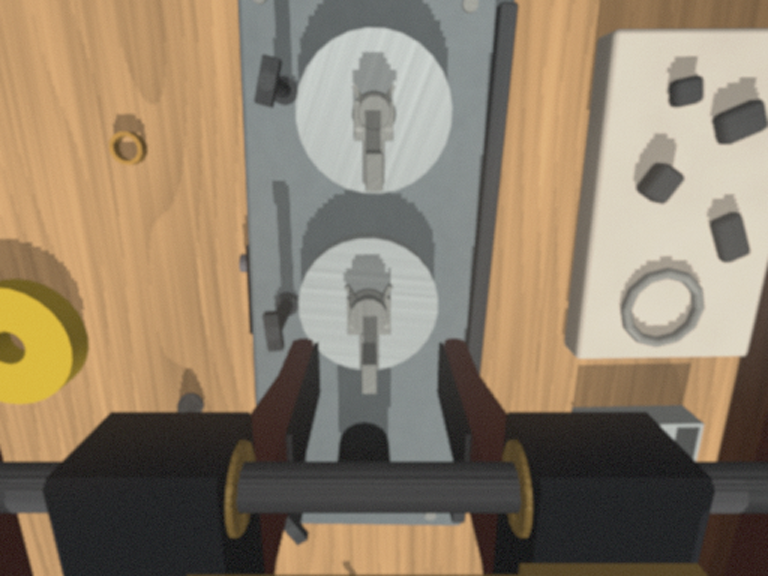

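Both clips are on. I'll back the arm out of the way and do a final check from the top and scene cameras.

move_arm(
  increments=[130,0,-60,-15,0,130,0,-120,-20,0,130,0,-160,-20,0,130,60,-200,-20,0,130,120,-220,-20,0,130,180,-220,-20,0,130,240,-220,-20,0,130,240,-220,-20,0,130,240,-220,-20,0],
)

```text
t: 24.15
ee_pos: [413.8, 275.4, 200.9]
orientation: [2.22, 2.206, 0.012]
ft_force: [0.1, -0.6, 0.5]
width: 43.1
```

Run:
```python
from h import *
d=grab('scene','s18');grab('top','t18'); print(d['obs']['t'],d['obs']['ee_pos'])
up('s18',150,120,360,290,3.8,'s18u'); up('t18',160,115,330,245,4.7,'t18u')
```

```text
24.15 [413.8256657  275.35267325 200.90561522]
```

View pics/s18u.png

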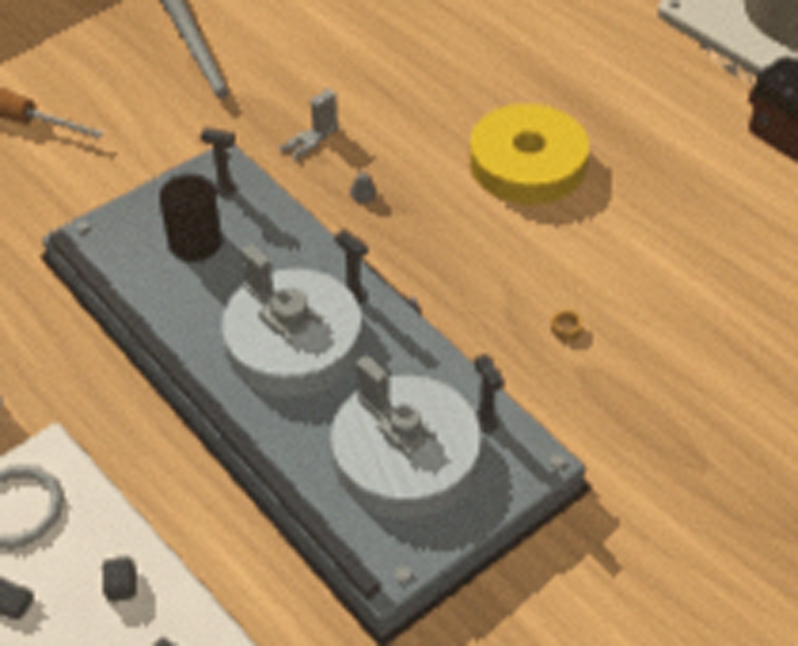

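View pics/t18u.png

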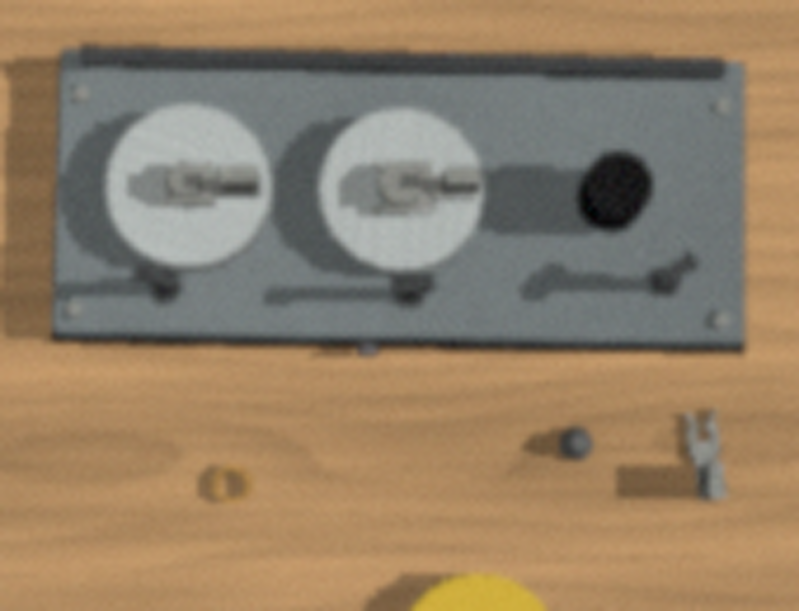

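Both clips sit home below their heads. The cap, small clip, ring, felt bob and yellow wheel are at the same pixels as at the start.

```bash
python3 -c "
from workcell import ctrl
print(ctrl.close_job())"
```

```text
the job is handed in; nothing more can be done
None
```

Both wheels are clipped, and I handed the job in at about 24 s. The large clip is on the mid spindle (head measured 26.4 mm) and the middle clip is on the left one (21.5 mm). I pushed each in from the −y side, clear of the work rests.

**Last checks:**
- **Snap:** on each push the force rose to about 4–5 N, dropped to about 0 as the clip snapped over, then reached about 6 N with the bridge stopped on the neck. I then let go of both clips.
- **Scene:** the final top and scene pictures show both clips under their heads. The cap, small clip, ring blank, felt bob and yellow wheel look unmoved from the start. I did not compare the tweezers, mandrel and dish against their starting positions.

**What disagreed:**
- **Finger length:** the fingers really end about 30 mm short of the stated TCP. My first grasp closed on air above the tab (opening 2.2 mm), so I measured the offset and lowered further.
- **Second grasp:** closing on the middle clip showed a 7 N vertical force that I did not explain. It was gone after the lift.

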